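# Find the empty weight pot by feel

## Robot

A 7-joint arm with a two-finger parallel gripper is mounted at the origin on the work surface. World frame = base frame: x ahead of the robot, y to its left, z up, the work surface at z = 0. Lengths are in m, angles in rad, forces in N, time in s.
With the tool pointing down it reaches from about 0.35 to 0.9 m from the base axis. Payload 8.1 kg.
Tool frame: the origin (TCP) lies between the finger pads; the fingertips stand ahead of it and the grasp point (between the pads) is the TCP (arm.nose_length is the z of the fingertips in the tool frame, in m); z points along the fingers, y is the line along which they close (so a half turn about z gives the same grasp; the last joint's range is limited). The gripper opens to 92 mm and grips with 3 to 60 N. Pads are 19 mm wide; open, the fingers measure 130 mm over their backs; the gripper's body (75 mm by 190 mm) begins 47 mm behind the grasp point.
Start: joints at [-1.439, 0.434, 0.025, 1.573, -0.012, 1.134, -0.075], TCP at [0.145, 0.608, 0.22] pointing down, gripper open.
Joint ranges: [-2.62, 2.62], [-0.44, 2.09], [-1.27, 1.32], [0.08, 2.57], [-1.32, 4.46], [0.12, 2], [-2.74, 2.74]. Speed limits (rad/s): [2.22, 2.22, 3.01, 3.01, 3.14, 3.14, 3.14].

## Interface

Orientations are given as a rotation vector (axis times angle).
In Python, from cell import sensors, optics, arm gives the robot as it stands.
- The arm moves only by the tool arm_command, never from a script. Its argument "deltas" is one flat list of numbers, 7 for each row, row after row: the turn, a rotation vector about the world's x, y, z as a fraction of full scale, then the shift along the world's x, y, z as a fraction of full scale, then the finger opening in mm, from 0 to 91.8. In form: [wx, wy, wz, dx, dy, dz, fingers, wx, wy, wz, dx, dy, dz, fingers, ...]. A call has 1 to 20 rows; each row is the pose to reach, as a shift and turn from the pose commanded when the call began; what a row does not reach only later rows make up. Full scale, the value 1, is 1 m for a shift and 90 degrees for a turn. A row lasts 1/10 s, in which the tool goes at most 50 mm and 8.59 degrees, less where a joint would pass 70% of its speed; a pose out of reach is approached as far as the arm can. A call with a number of a shift or a turn outside -1 to 1 is refused whole. A call with a gripper value outside its range is refused whole. The fingers move at their own pace and stop on an object; "force" is the grip in N (left out, the last holds). Time passes only in rows, so rows that repeat a pose let the fingers close. It gives the time, the measured TCP pose, the force, the opening and the grip force at its end, in the units of the state.
- sensors.observe(): the state, without advancing time (a new reading comes with each control period).
- optics.get_image(name): name is "scene" or "top" or "wrist"; returns the picture (384x512x3 uint8, blue, green, red); there is no depth.
- optics.calibration(name): a dict with "camera_matrix" (3x3 intrinsics, pixels), "rvec" (rotation vector, rad) and "tvec" (3), from world to camera coordinates, as OpenCV has them. Camera axes: x right, y down, z forward; pixel columns grow to the right and rows downward; lengths in m; the calibration is good to about 2 mm. A picture is of the moment at which its call begins: read the wrist's pose just before it. calibration takes no time and is no camera call; for the wrist camera it gives the pose at the moment of the call.
- arm.sign_off(): hands the job in; it is judged then, once.
The state is a dict: "clock": time; "joints": joint angles; "dq": joint speeds; "joint_efforts": joint torques, N m; "position": TCP position; "ee_rot": TCP orientation; "force": force on the tool from outside, world axes, zero at the start; "ft_torque": the same for the moment, N m; "width": opening from 0.0 (shut) to 1.0 (fully open); "gripper_force": force on a finger pad.
Only numpy, scipy, OpenCV 4.12 (cv2) and the standard library are available. Lean on these libraries where they do the work, as an engineer would, in place of code of your own. Each camera call takes 0.05 s, during which the arm holds its last target. There are 200 camera calls.

## Task

Three identical lidded pots lean in the wooden rack under the lamp bar: two hold a brass weight and one is empty. Lift them to feel which is the light one, set that one down upright in the orange tray without dropping it, and leave the two full pots leaning in their own places in the rack. Do not disturb the beaker, the brown bottle or the block of tubes.

Things in the scene. Friction and masses are not known exactly. Their poses are not given: they have to be found in the camera images.
- rack: Fixed wooden rack, 316 mm wide (y). Origin on the bench, below the middle bay's pot underside centre; x up the slope (roughly to the robot's left), z up. Deck slopes 30 degrees: pots lean 30 degrees from vertical, tops towards the rack's -x, undersides centred 50 mm above the bench. Three bays 100 mm apart along y; strips between them 8 mm thick, 20 mm high off the deck; a lip 30 mm high at the pots' lower side.
- lamp_bar (a point): Centre of the rack's fixed lamp bar, 316 mm long (y), 18 mm deep, 15 mm high, above the pots, on bent steel posts at both ends that rise on the rack's +x side. It blocks a tool coming straight down on the pots; a tool in line with a leaning pot passes in front of it.
- pot_a_mid (a point): Centre, half-way up (40 mm above the underside), of pot A: closed square white pot, 50 x 50 x 80 mm, the top 20 mm a blue lid as wide; three alike, one leaning in each bay. z points from underside to lid; y is along the rack's y at the start. The empty pot weighs about 70 g in all, a full one 300 to 500 g; which is empty changes from run to run.
- pot_b_mid (a point): Centre, half-way up (40 mm above the underside), of pot B: closed square white pot, 50 x 50 x 80 mm, the top 20 mm a blue lid as wide; three alike, one leaning in each bay. z points from underside to lid; y is along the rack's y at the start. The empty pot weighs about 70 g in all, a full one 300 to 500 g; which is empty changes from run to run.
- pot_c_mid (a point): Centre, half-way up (40 mm above the underside), of pot C: closed square white pot, 50 x 50 x 80 mm, the top 20 mm a blue lid as wide; three alike, one leaning in each bay. z points from underside to lid; y is along the rack's y at the start. The empty pot weighs about 70 g in all, a full one 300 to 500 g; which is empty changes from run to run.
- pot_a: The same pot A, origin at its underside centre, axes as for its mid point.
- pot_b: The same pot B, origin at its underside centre, axes as for its mid point.
- pot_c: The same pot C, origin at its underside centre, axes as for its mid point.
- tray: Shallow orange plastic tray, open on top, fixed to the bench: 170 x 170 mm outside, walls 5 mm thick and 28 mm high, floor 5 mm thick; origin under its centre, x and y along its sides, z up.
- tube_block: Bystander: wooden block 60 x 160 x 35 mm with two capped glass tubes standing in it, 109 mm high in all; origin under its centre.
- beaker: Bystander: glass beaker, 66 mm across and 65 mm tall; origin under its centre.
- reagent: Bystander: brown glass bottle with black cap, 60 mm across, 130 mm tall; origin under its centre.
Not all that is in view belongs to the job. What is shaped like the pot_a but red is not meant. What is shaped like the pot_c but green or pink is not meant.

How it is judged:
At the end, for the whole second after the job is handed in: One pot stands in the orange tray, wholly inside its walls, resting on its floor, upright within 0.2 rad, at rest, and presses on the tray with 0.2 to 2 N (it is the empty one). The other two pots are within 25 mm of where their centres began, still leaning 0.35 to 0.7 rad in the rack, at rest (((x of pot_a_mid in the frame of tray between -0.065 and 0.065 m and y of pot_a_mid in the frame of tray between -0.065 and 0.065 m and z of pot_a_mid in the frame of tray below 0.055 m and angle between pot_a_mid's own z axis and vertical below 0.2 rad and linear speed of each of pot_a, pot_b, pot_c below 0.03 m/s and contact force between pot_a and tray between 0.2 and 2 N and distance of each of pot_b_mid, pot_c_mid from where it was at the start of the episode below 0.025 m and angle between pot_b_mid's own z axis and vertical between 0.35 and 0.7 rad and angle between pot_c_mid's own z axis and vertical between 0.35 and 0.7 rad) or (x of pot_b_mid in the frame of tray between -0.065 and 0.065 m and y of pot_b_mid in the frame of tray between -0.065 and 0.065 m and z of pot_b_mid in the frame of tray below 0.055 m and angle between pot_b_mid's own z axis and vertical below 0.2 rad and linear speed of each of pot_b, pot_a, pot_c below 0.03 m/s and contact force between pot_b and tray between 0.2 and 2 N and distance of each of pot_a_mid, pot_c_mid from where it was at the start of the episode below 0.025 m and angle between pot_a_mid's own z axis and vertical between 0.35 and 0.7 rad and angle between pot_c_mid's own z axis and vertical between 0.35 and 0.7 rad) or (x of pot_c_mid in the frame of tray between -0.065 and 0.065 m and y of pot_c_mid in the frame of tray between -0.065 and 0.065 m and z of pot_c_mid in the frame of tray below 0.055 m and angle between pot_c_mid's own z axis and vertical below 0.2 rad and linear speed of each of pot_c, pot_a, pot_b below 0.03 m/s and contact force between pot_c and tray between 0.2 and 2 N and distance of each of pot_a_mid, pot_b_mid from where it was at the start of the episode below 0.025 m and angle between pot_a_mid's own z axis and vertical between 0.35 and 0.7 rad and angle between pot_b_mid's own z axis and vertical between 0.35 and 0.7 rad))); the robot touches nothing.
It fails at once if A pot is dropped into the tray (moving faster than 0.8 m/s with its underside less than 30 mm above the tray floor) ((horizontal distance between pot_a_mid and tray below 0.08 m and z of pot_a_mid in the frame of tray below 0.075 m and linear speed of pot_a above 0.8 m/s) or (horizontal distance between pot_b_mid and tray below 0.08 m and z of pot_b_mid in the frame of tray below 0.075 m and linear speed of pot_b above 0.8 m/s) or (horizontal distance between pot_c_mid and tray below 0.08 m and z of pot_c_mid in the frame of tray below 0.075 m and linear speed of pot_c above 0.8 m/s)).
It fails at once if Disturbing the wooden block with the two capped tubes: moved by more than 30 mm or tipped by more than 0.4 rad (distance of tube_block from where it was at the start of the episode above 0.03 m or angle between tube_block's own z axis and vertical above 0.4 rad).
It fails at once if Disturbing the beaker: moved by more than 30 mm or tipped by more than 0.4 rad (distance of beaker from where it was at the start of the episode above 0.03 m or angle between beaker's own z axis and vertical above 0.4 rad).
It fails at once if Disturbing the brown bottle: moved by more than 30 mm or tipped by more than 0.4 rad (distance of reagent from where it was at the start of the episode above 0.03 m or angle between reagent's own z axis and vertical above 0.4 rad).
It also fails if it takes over 61 s, if anything falls off the work surface, if the arm or the gripper's body presses on something with over 40 N, if the wrist force passes 120 N, or if a joint passes its speed limit or range.

## Working session

There is one attempt and no reset: what is moved stays moved. The work goes in short steps, Python scripts to look and compute and a tool call to move; the robot and the scene stay as the last step left them, time stands still between calls to the robot, and variables do not carry over. Pictures are saved under pics/ and viewed, at most 10 in all, crops included, and the job is handed in when it is done.

Besides the shell and the picture viewer there is one more tool, called after "Emit:" by a JSON object that holds its "api" and its "payload", one argument or row to a line. arm_command: Moves the arm, as the interface text tells. Its arguments: {"type":"object","properties":{"deltas":{"type":"array","items":{"type":"number"}},"force":{"type":"number"}},"required":["deltas"]}

```bash
mkdir -p pics
python3 - <<'E'
from cell import sensors, optics, arm
import cv2, numpy as np
a=optics.get_image("scene"); b=optics.get_image("top")
cv2.imwrite("pics/scene0.png",a); cv2.imwrite("pics/top0.png",b)
for n in("scene","top"):
    c=optics.calibration(n); R=cv2.Rodrigues(np.array(c["rvec"]))[0]; print(n,c["camera_matrix"],-R.T@np.array(c["tvec"]).ravel(), R[2])
s=sensors.observe(); print(s, arm.nose_length)
E
```

```text
scene [[390.59448232   0.         260.14133915]
 [  0.         390.59448232 189.36992705]
 [  0.           0.           1.        ]] [ 1.1646253  -0.63059796  1.25334879] [-0.42535716  0.46662515 -0.77545617]
top [[384.78877783   0.         248.70666876]
 [  0.         384.78877783 192.09695851]
 [  0.           0.           1.        ]] [ 3.49751164e-01 -9.16061984e-04  1.40726304e+00] [ 0.17751851  0.02279459 -0.98385344]
{'clock': 0.1, 'joints': array([-1.43861384,  0.43515204,  0.02496496,  1.57400531, -0.01159683,
        1.13400449, -0.07507074]), 'dq': array([-1.17475995e-03, -2.32712369e-03, -5.36319740e-04, -2.73426219e-03,
       -2.30986401e-04,  9.82762820e-05,  2.75646776e-04]), 'joint_efforts': array([ 3.59942518e-03, -6.69121885e+01,  9.88122895e-01, -3.15143716e+01,
       -6.05147146e-02,  3.73578980e-02,  5.04958302e-05]), 'position': array([0.14533387, 0.60738326, 0.21942446]), 'ee_rot': array([-3.67992752e-01, -3.11992633e+00,  2.23642675e-03]), 'force': array([ 0.30638666, -0.5295324 , -0.45067027]), 'ft_torque': array([ 0.02520824, -0.07814537, -0.00489823]), 'gripper_force': 0.0, 'width': 1.0035591014233083} 0.019
```

View pics/scene0.png

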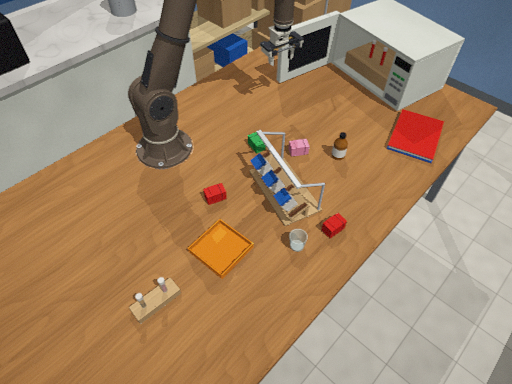

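View pics/top0.png

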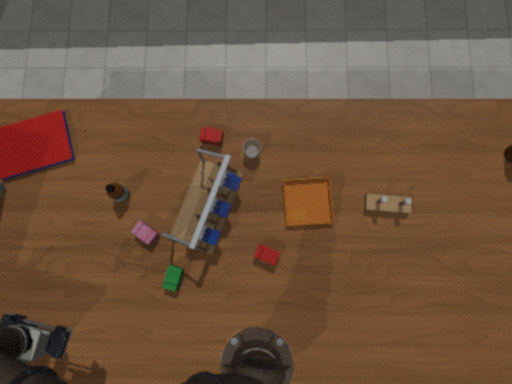

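Scene view: lids at about (260,161), (270,179) and (284,197), the tray at (220,247). Top view: lids at about (232,180), (222,208) and (211,237), tray at (307,203), beaker at (252,149). The red and green blocks are distractors.

```bash
cat > h.py <<'E'
import cv2, numpy as np
from scipy.spatial.transform import Rotation as Ro
def cam(c): 
    R=cv2.Rodrigues(np.array(c["rvec"],float))[0]; return np.array(c["camera_matrix"]),R,np.array(c["tvec"],float).ravel()
def P(c): K,R,t=cam(c); return K@np.c_[R,t]
def proj(c,X): K,R,t=cam(c); p=(K@(R@np.atleast_2d(X).T+t[:,None])).T; return p[:,:2]/p[:,2:]
def plane(c,uv,z): 
    K,R,t=cam(c); o=-R.T@t; d=np.c_[np.atleast_2d(uv),np.ones(len(np.atleast_2d(uv)))]@np.linalg.inv(K).T@R; return o+d*((z-o[2])/d[:,2])[:,None]
def tri(c1,u1,c2,u2): X=cv2.triangulatePoints(P(c1),P(c2),np.array(u1,float).T,np.array(u2,float).T); return (X[:3]/X[3]).T
def blobs(im,lo,hi,amin=30):
    m=cv2.inRange(cv2.cvtColor(im,cv2.COLOR_BGR2HSV),lo,hi)
    n,l,s,c=cv2.connectedComponentsWithStats(m); return [(c[i],s[i],l==i) for i in range(1,n) if s[i,4]>=amin]
E
python3 - <<'E'
from h import *; from cell import optics
np.set_printoptions(precision=4,suppress=True)
C={n:optics.calibration(n) for n in("scene","top")}; I={n:cv2.imread(f"pics/{n}0.png") for n in C}
for n in C:
    for nm,lo,hi in(("blue",(105,140,60),(125,255,255)),("orange",(8,190,120),(19,255,255))):
        for c,s,m in blobs(I[n],lo,hi,60):
            if nm=="orange" and s[4]<800: continue
            print(n,nm,c,s)
            if nm=="orange":
                k,_=cv2.findContours(m.astype(np.uint8),0,2); r=cv2.minAreaRect(max(k,key=cv2.contourArea)); b=cv2.boxPoints(r)
                X=plane(C[n],b,.028); print(X, X.mean(0), np.linalg.norm(X[1]-X[0]),np.linalg.norm(X[2]-X[1]))
for n in C: cv2.imwrite(f"pics/{n}crop.png",cv2.resize(I[n][120:230,225:340] if n=="scene" else I[n][130:265,150:275],None,fx=5 if n=="scene" else 4.4,fy=5 if n=="scene" else 4.4,interpolation=cv2.INTER_CUBIC))
E
```

```text
scene blue [228.5843  49.0077] [208  34  39  33 777]
scene blue [258.0296 161.2815] [251 154  15  15 135]
scene blue [269.5302 178.302 ] [262 170  16  17 149]
scene blue [281.9518 196.5482] [274 188  17  18 166]
scene orange [220.3205 247.8461] [ 187  219   67   60 2125]
[[ 0.4888 -0.2795  0.028 ]
 [ 0.4549 -0.0881  0.028 ]
 [ 0.6543 -0.0959  0.028 ]
 [ 0.6733 -0.2763  0.028 ]] [ 0.5678 -0.185   0.028 ] 0.1943753594477535 0.1994986687846101
top blue [232.9365 181.0476] [225 173  15  16 126]
top blue [221.9865 208.4932] [214 201  16  16 148]
top blue [211.2235 236.0782] [203 229  17  16 179]
```

View pics/scenecrop.png

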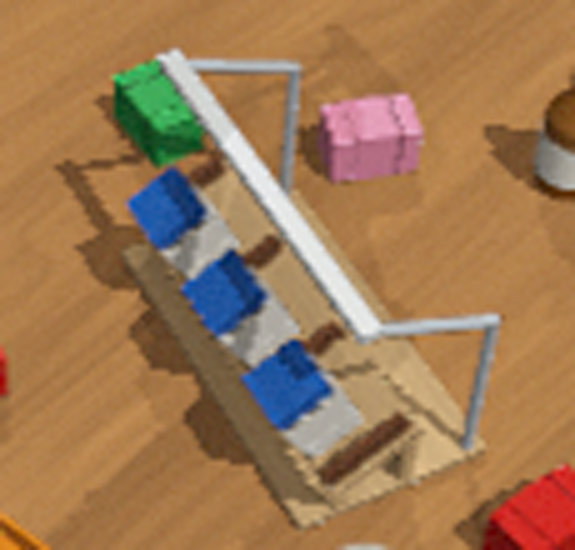

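View pics/topcrop.png

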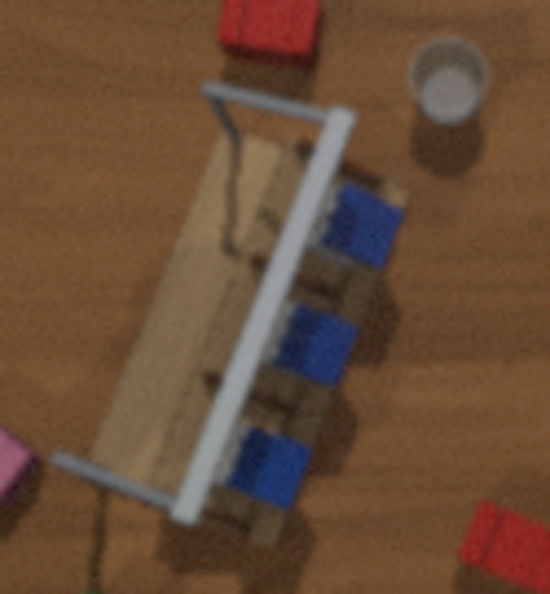

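The crops show all three lids clear, with the bar running just up-slope of them. Bar ends: top (227.7,155.7) and (192.3,247.5); scene (299,186) and (259.4,131).

Run:
```python
from h import *; from cell import optics
np.set_printoptions(precision=4,suppress=True)
C={n:optics.calibration(n) for n in("scene","top")}; I={n:cv2.imread(f"pics/{n}0.png") for n in C}
t,s=C["top"],C["scene"]
L=tri(t,[(232.9,181),(222,208.5),(211.2,236.1)],s,[(282,196.5),(269.5,178.3),(258,161.3)])
B=tri(t,[(227.7,155.7),(192.3,247.5)],s,[(299,186),(259.4,131)])
print("lids",L,np.linalg.norm(np.diff(L,axis=0),axis=1)); print("bar",B,np.linalg.norm(B[0]-B[1]))
d=B[0]-B[1]; print("bar yaw",np.degrees(np.arctan2(d[1],d[0]))); d=L[0]-L[2]; print("lid yaw",np.degrees(np.arctan2(d[1],d[0])))
for n in C:
  for c,st,m in blobs(I[n],(5,150,60),(22,255,255),500): 
    k,_=cv2.findContours(m.astype(np.uint8),0,2); k=max(k,key=cv2.contourArea); h=cv2.approxPolyDP(cv2.convexHull(k),6,True)[:,0]
    if len(h)<8: print(n,st,plane(C[n],h.astype(float),.028))
m=I["top"]; print(cv2.cvtColor(m,40)[203,307])
r=plane(t,[(252,149),(116,190),(388,205),(267,256)],.03); print("beaker,bottle,block,red",r)
```

```text
lids [[0.6219 0.0844 0.1162]
 [0.5268 0.12   0.113 ]
 [0.4331 0.1544 0.1129]] [0.1016 0.0998]
bar [[0.6827 0.0953 0.2188]
 [0.3924 0.2006 0.2184]] 0.30879435031108915
bar yaw -19.937308145566313
lid yaw -20.34684474008185
scene [ 175   51  321  277 5590] [[ 0.9734  1.2826  0.028 ]
 [ 0.9733 -0.2055  0.028 ]
 [-0.2328  0.2532  0.028 ]
 [-0.237   0.8114  0.028 ]
 [ 0.6999  1.2988  0.028 ]]
scene [ 177  135  101  161 3377] [[ 0.2266  0.2942  0.028 ]
 [ 0.6357  0.049   0.028 ]
 [ 0.69   -0.3294  0.028 ]
 [ 0.4644 -0.2984  0.028 ]]
scene [ 127  167   78   80 1528] [[ 0.4708 -0.2574  0.028 ]
 [ 0.3268 -0.4076  0.028 ]
 [ 0.0568 -0.1456  0.028 ]
 [ 0.1712 -0.0504  0.028 ]
 [ 0.4526 -0.1594  0.028 ]]
scene [  0 172  53  56 774] [[-0.1632 -0.4517  0.028 ]
 [-0.0689 -0.4975  0.028 ]
 [-0.0336 -0.5772  0.028 ]
 [-0.0816 -0.693   0.028 ]
 [-0.2356 -0.6166  0.028 ]
 [-0.2342 -0.4671  0.028 ]]
scene [   0  247  155  137 6611] [[ 0.7551 -0.6183  0.028 ]
 [ 0.4483 -0.9286  0.028 ]
 [ 0.0801 -0.7615  0.028 ]
 [ 0.0762 -0.6885  0.028 ]
 [ 0.1935 -0.5531  0.028 ]
 [ 0.3528 -0.4672  0.028 ]
 [ 0.694  -0
[... 173 characters left out ...]
028 ]
 [ 0.7554 -0.5339  0.028 ]]
scene [234 329  71  55 578] [[ 0.9796 -0.2082  0.028 ]
 [ 0.9805 -0.4186  0.028 ]
 [ 0.9387 -0.4584  0.028 ]
 [ 0.8686 -0.4021  0.028 ]]
top [ 272  170   74   89 3268] [[ 0.682  -0.2371  0.028 ]
 [ 0.6559 -0.2946  0.028 ]
 [ 0.5674 -0.3168  0.028 ]
 [ 0.3637 -0.1938  0.028 ]
 [ 0.3808 -0.1519  0.028 ]
 [ 0.5809 -0.0537  0.028 ]
 [ 0.6515 -0.0904  0.028 ]]
top [ 54 351  55  33 568] [[ 0.0137  0.691   0.028 ]
 [ 0.0435  0.6351  0.028 ]
 [-0.0126  0.5101  0.028 ]
 [-0.0569  0.5102  0.028 ]
 [-0.0556  0.6398  0.028 ]]
[ 14 186 151]
beaker,bottle,block,red [[ 0.7609  0.02    0.03  ]
 [ 0.6041  0.5181  0.03  ]
 [ 0.5532 -0.4692  0.03  ]
 [ 0.3694 -0.0354  0.03  ]]
```

```bash
cat >> h.py <<'E'
yaw=np.radians(-20.1); u=np.array([np.cos(yaw),np.sin(yaw),0]); xr=np.array([-u[1],u[0],0]); ax=-.5*xr+np.array([0,0,np.sqrt(.75)])
def Rt(y,z): return np.c_[np.cross(y,z),y,z]
RG=Rt(u,-ax)
def go(s,p,R): 
    R0=Ro.from_rotvec(s["ee_rot"]); w=(Ro.from_matrix(R)*R0.inv()).as_rotvec()
    return np.r_[w/(np.pi/2),np.array(p)-s["position"]].round(4)
E
python3 - <<'E'
from h import *; from cell import optics,sensors
np.set_printoptions(precision=4,suppress=True)
s=sensors.observe(); c=optics.calibration("wrist"); K,R,t=cam(c); T=Ro.from_rotvec(s["ee_rot"]).as_matrix()
print("cam in tool",T.T@(-R.T@t-s["position"]),"axis",T.T@R[2],"imgx",T.T@R[0],K[0,0])
print("pregrasp mid",go(s,np.array([.527,.12,.117])+.14*ax,RG),"tool x world",RG[:,0],ax,xr)
t=optics.calibration("top"); print(plane(t,[(283,179),(329,177),(332,226),(285,229),(307.3,203)],.028)); print(plane(optics.calibration("scene"),[(187,247),(221,221),(253,240),(221,275)],.028))
E
```

```text
cam in tool [ 0.0655  0.     -0.1646] axis [-0.2443  0.0009  0.9697] imgx [ 0.0006  1.     -0.0008] 315.93641731229593
pregrasp mid [ 0.3314  0.1767 -1.0469  0.3576 -0.5531  0.0188] tool x world [0.2976 0.8133 0.5   ] [-0.1718 -0.4695  0.866 ] [0.3437 0.9391 0.    ]
[[ 0.6478 -0.0941  0.028 ]
 [ 0.6558 -0.2618  0.028 ]
 [ 0.4768 -0.2673  0.028 ]
 [ 0.4651 -0.0998  0.028 ]
 [ 0.5594 -0.181   0.028 ]]
[[ 0.487  -0.2709  0.028 ]
 [ 0.492  -0.1087  0.028 ]
 [ 0.6377 -0.085   0.028 ]
 [ 0.656  -0.2616  0.028 ]]
```

Emit:
{"api": "arm_command", "payload": {
  "deltas": [0,0,0,0,0,0.04,91,0,0,0,0,0,0.08,91,0,0,0,0,0,0.12,91,0,0,-0.08,0.02,-0.02,0.16,91,0,0,-0.16,0.04,-0.06,0.18,91,0,0,-0.24,0.06,-0.1,0.2,91,0,0,-0.32,0.08,-0.14,0.2,91,0,0,-0.4,0.1,-0.18,0.2,91,0,0,-0.48,0.12,-0.22,0.2,91,0,0,-0.56,0.14,-0.26,0.2,91,0,0,-0.64,0.16,-0.3,0.2,91,0,0,-0.72,0.19,-0.34,0.2,91,0,0,-0.8,0.22,-0.38,0.2,91,0,0,-0.8,0.24,-0.42,0.2,91,0,0,-0.8,0.26,-0.46,0.2,91,0,0,-0.8,0.26,-0.46,0.2,91,0,0,-0.8,0.26,-0.46,0.2,91]
}}

```text
clock: 1.8
position: [0.4055, 0.1471, 0.42]
ee_rot: [-2.134, -2.305, -0.0]
force: [0.3, 0.1, -0.3]
width: 0.99
gripper_force: 0.0
```

Run:
```python
from h import *; from cell import sensors
np.set_printoptions(precision=4,suppress=True)
s=sensors.observe(); print(s["position"],s["joints"],go(s,(.485,.0055,.208),RG))
```

```text
[0.4055 0.1471 0.42  ] [-1.008  -0.0357  0.526   1.6766  0.0175  1.4961 -0.4067] [ 0.3324 -0.0461 -0.266   0.0795 -0.1416 -0.212 ]
```

Emit:
{"api": "arm_command", "payload": {
  "deltas": [0.066,-0.009,-0.053,0.02,-0.04,0,91,0.133,-0.018,-0.106,0.04,-0.08,0,91,0.199,-0.028,-0.16,0.06,-0.12,-0.02,91,0.266,-0.037,-0.213,0.08,-0.142,-0.05,91,0.3324,-0.0461,-0.266,0.08,-0.142,-0.09,91,0.3324,-0.0461,-0.266,0.08,-0.142,-0.13,91,0.3324,-0.0461,-0.266,0.08,-0.142,-0.17,91,0.3324,-0.0461,-0.266,0.08,-0.142,-0.212,91,0.3324,-0.0461,-0.266,0.08,-0.142,-0.212,91,0.3324,-0.0461,-0.266,0.08,-0.142,-0.212,91]
}}

```text
clock: 2.8
position: [0.4854, 0.0066, 0.2083]
ee_rot: [-2.275, -1.594, -0.608]
force: [-0.1, -0.9, 0.8]
width: 0.99
gripper_force: 0.0
```

Run:
```python
from h import *; from cell import sensors,optics
np.set_printoptions(precision=4,suppress=True)
s=sensors.observe(); print(s["position"],s["joints"],go(s,(.485,.0055,.208),RG))
c=optics.calibration("wrist"); im=optics.get_image("wrist"); cv2.imwrite("pics/w1.png",im); import pickle; pickle.dump(c,open("w1.pkl","wb"))
for q,st,m in blobs(im,(105,140,50),(125,255,255),200): print(q,st)
```

```text
[0.4854 0.0066 0.2083] [-0.4811  0.31    0.9504  2.103  -0.8826  1.1228  0.6171] [ 0.0006 -0.0006 -0.0016 -0.0004 -0.0011 -0.0003]
[363.7175 121.7595] [ 336   95   57   54 2782]
[257.5526 124.3701] [ 231   96   52   53 2405]
[149.9812 126.7825] [ 122  100   59   49 2340]
```

View pics/w1.png

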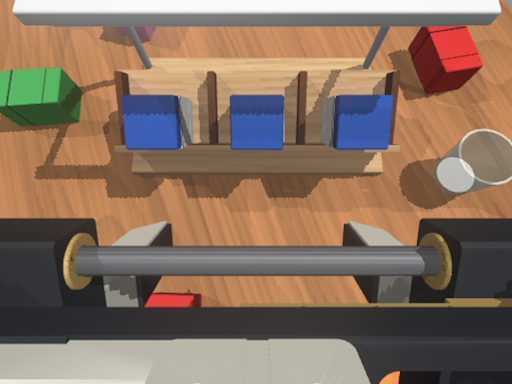

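Middle lid's top face is at about (257,122); left and right lids at (150,125) and (364,122). The lamp bar is well clear, and the grip axis runs parallel to the rack.

Run:
```python
from h import *; from cell import sensors; import pickle
np.set_printoptions(precision=4,suppress=True)
c=pickle.load(open("w1.pkl","rb")); im=cv2.imread("pics/w1.png"); s=sensors.observe()
for q,st,m in blobs(im,(105,140,50),(125,255,255),200):
    k,_=cv2.findContours(m.astype(np.uint8),0,2); r=cv2.minAreaRect(max(k,key=cv2.contourArea)); print(r, plane(c,[r[0]],.1193))
# outer edges (columns) at mid row: pot outer side faces; y-extent of outer top edges
X=plane(c,[(122.5,124),(392,122),(257.5,122.5)],.1193); print(X); d=X[1]-X[0]; print("yaw",np.degrees(np.arctan2(d[1],d[0])),np.linalg.norm(d), (X[0]+X[1])/2)
T=X[2]; 
for k in(-1,0,1): print(k,go(s,T+.1*k*u+.055*ax,RG),go(s,T+.1*k*u-.022*ax,RG))
```

```text
((364.0, 121.5), (53.0, 56.0), 90.0) [[0.6192 0.0851 0.1193]]
((256.5, 122.0), (52.0, 51.0), 90.0) [[0.5251 0.1187 0.1193]]
((151.0, 124.0), (48.0, 58.0), 90.0) [[0.4323 0.1502 0.1193]]
[[0.4075 0.1592 0.1193]
 [0.6434 0.0758 0.1193]
 [0.5258 0.1179 0.1193]]
yaw -19.467699941994386 0.25024925237940343 [0.5254 0.1175 0.1193]
-1 [ 0.0006  0.0013 -0.0017 -0.0638  0.1203 -0.0426] [ 0.0006  0.0013 -0.0017 -0.0506  0.1564 -0.1093]
0 [ 0.0006  0.0013 -0.0017  0.0301  0.0859 -0.0426] [ 0.0006  0.0013 -0.0017  0.0433  0.122  -0.1093]
1 [ 0.0006  0.0013 -0.0017  0.124   0.0515 -0.0426] [ 0.0006  0.0013 -0.0017  0.1373  0.0877 -0.1093]
```

Emit:
{"api": "arm_command", "payload": {
  "deltas": [0,0,0,0.01,0.03,-0.014,91,0,0,0,0.02,0.06,-0.028,91,0,0,0,0.03,0.086,-0.043,91,0,0,0,0.03,0.086,-0.043,91,0,0,0,0.033,0.095,-0.06,91,0,0,0,0.037,0.104,-0.076,91,0,0,0,0.04,0.113,-0.093,91,0,0,0,0.043,0.122,-0.109,91,0,0,0,0.043,0.122,-0.109,91,0,0,0,0.043,0.122,-0.109,91]
}}

```text
clock: 3.85
position: [0.5294, 0.1278, 0.1011]
ee_rot: [-2.275, -1.596, -0.614]
force: [0.1, 0.4, 0.7]
width: 0.985
gripper_force: 0.0
```

Emit:
{"api": "arm_command", "payload": {
  "deltas": [0,0,0,0,0,0,60,0,0,0,0,0,0,40,0,0,0,0,0,0,40,0,0,0,0,0,0,40,0,0,0,0,0,0,40,0,0,0,0,0,0,40,0,0,0,0,0,0,40,0,0,0,0,0,0,40],
  "force": 25
}}

```text
clock: 4.65
position: [0.5285, 0.1277, 0.0991]
ee_rot: [-2.276, -1.594, -0.611]
force: [-0.6, -0.5, 1.4]
width: 0.544
gripper_force: 25.0
```

Gripped at 50 mm. Lift 20 mm along the axis and hold.

Emit:
{"api": "arm_command", "payload": {
  "deltas": [0,0,0,-0.001,-0.003,0.006,40,0,0,0,-0.002,-0.006,0.011,40,0,0,0,-0.0034,-0.0094,0.0173,40,0,0,0,-0.0034,-0.0094,0.0173,40,0,0,0,-0.0034,-0.0094,0.0173,40,0,0,0,-0.0034,-0.0094,0.0173,40,0,0,0,-0.0034,-0.0094,0.0173,40]
}}

```text
clock: 5.35
position: [0.5249, 0.1186, 0.1163]
ee_rot: [-2.276, -1.595, -0.61]
force: [-0.4, -0.3, -4.7]
width: 0.54
gripper_force: 25.0
```

Emit:
{"api": "arm_command", "payload": {
  "deltas": [0,0,0,0,0,0,40]
}}

```text
clock: 5.45
position: [0.5249, 0.1185, 0.1162]
ee_rot: [-2.276, -1.595, -0.61]
force: [0.0, 0.3, -3.9]
width: 0.542
gripper_force: 25.0
```

Full pot (about 4.3 N). Put it back.

Emit:
{"api": "arm_command", "payload": {
  "deltas": [0,0,0,0.001,0.003,-0.006,40,0,0,0,0.002,0.006,-0.011,40,0,0,0,0.0034,0.0094,-0.017,40,0,0,0,0.0034,0.0094,-0.017,40,0,0,0,0.0034,0.0094,-0.017,60,0,0,0,0.0034,0.0094,-0.017,91,0,0,0,0.0034,0.0094,-0.017,91,0,0,0,0.0034,0.0094,-0.017,91,0,0,0,0.0034,0.0094,-0.017,91]
}}

```text
clock: 6.35
position: [0.5286, 0.1279, 0.0996]
ee_rot: [-2.276, -1.595, -0.611]
force: [-0.9, 0.5, 0.1]
width: 0.927
gripper_force: 0.0
```

Emit:
{"api": "arm_command", "payload": {
  "deltas": [0,0,0,-0.002,-0.005,0.01,91,0,0,0,-0.005,-0.014,0.026,91,0,0,0,-0.01,-0.027,0.05,91,0,0,0,-0.0138,-0.0376,0.0693,91,0,0,0,-0.0138,-0.0376,0.0693,91,0,0,0,0.02,-0.05,0.0693,91,0,0,0,0.05,-0.061,0.0693,91,0,0,0,0.08,-0.072,0.0693,91,0,0,0,0.08,-0.072,0.0693,91,0,0,0,0.08,-0.072,0.0693,91]
}}

```text
clock: 7.35
position: [0.6081, 0.0561, 0.1674]
ee_rot: [-2.276, -1.594, -0.608]
force: [-0.2, 0.1, 0.4]
width: 0.994
gripper_force: 0.0
```

Run:
```python
from h import *; from cell import sensors,optics
np.set_printoptions(precision=4,suppress=True)
s=sensors.observe(); print(s["position"],s["joints"],s["force"],s["width"])
T=np.array([.5253,.1183,.1193]); print(go(s,T+.1*u+.055*ax,RG),go(s,T+.1*u-.022*ax,RG))
im=optics.get_image("top")
for q,st,m in blobs(im,(105,140,60),(125,255,255),40): print(q,st)
```

```text
[0.6081 0.0561 0.1674] [-0.4513  0.5423  0.8314  1.9085 -1.0606  1.1353  0.5764] [-0.206   0.0718  0.384 ] 0.9939379596512172
[ 0.0008 -0.0001 -0.0014  0.0017  0.002  -0.0005] [ 0.0008 -0.0001 -0.0014  0.0149  0.0382 -0.0672]
[233.152 181.088] [226 173  14  17 125]
[221.8788 208.4545] [214 201  16  16 165]
[211.0328 235.7705] [203 228  17  17 183]
```

Middle pot's lid is back within 0.2 px. Next the far pot.

Emit:
{"api": "arm_command", "payload": {
  "deltas": [0,0,0,0.004,0.008,-0.012,91,0,0,0,0.008,0.018,-0.03,91,0,0,0,0.011,0.028,-0.048,91,0,0,0,0.015,0.038,-0.067,91,0,0,0,0.015,0.038,-0.067,91,0,0,0,0.015,0.038,-0.067,60,0,0,0,0.015,0.038,-0.067,40,0,0,0,0.015,0.038,-0.067,40,0,0,0,0.015,0.038,-0.067,40,0,0,0,0.015,0.038,-0.067,40,0,0,0,0.015,0.038,-0.067,40,0,0,0,0.015,0.038,-0.067,40],
  "force": 25
}}

```text
clock: 8.6
position: [0.6235, 0.0937, 0.102]
ee_rot: [-2.276, -1.594, -0.611]
force: [-2.0, -0.3, 3.1]
width: 0.545
gripper_force: 25.0
```

Emit:
{"api": "arm_command", "payload": {
  "deltas": [0,0,0,-0.001,-0.003,0.006,40,0,0,0,-0.002,-0.006,0.011,40,0,0,0,-0.0034,-0.0094,0.0173,40,0,0,0,-0.0034,-0.0094,0.0173,40,0,0,0,-0.0034,-0.0094,0.0173,40,0,0,0,-0.0034,-0.0094,0.0173,40,0,0,0,-0.0034,-0.0094,0.0173,40]
}}

```text
clock: 9.3
position: [0.6199, 0.0847, 0.1188]
ee_rot: [-2.275, -1.595, -0.61]
force: [0.3, -0.7, -1.2]
width: 0.544
gripper_force: 25.0
```

Emit:
{"api": "arm_command", "payload": {
  "deltas": [0,0,0,0,0,0,40]
}}

```text
clock: 9.4
position: [0.6199, 0.0846, 0.1188]
ee_rot: [-2.276, -1.595, -0.61]
force: [0.1, -0.1, -1.2]
width: 0.543
gripper_force: 25.0
```

About 1 N, so this is the light pot. Lift clear, carry to the tray and turn it upright.

Emit:
{"api": "arm_command", "payload": {
  "deltas": [0,0,0,-0.003,-0.008,0.014,40,0,0,0,-0.006,-0.016,0.028,40,0,0,0,-0.009,-0.024,0.042,40,0,0,0,-0.012,-0.032,0.056,40,0,0,0,-0.014,-0.038,0.07,40,0,0,0,-0.018,-0.054,0.07,40,-0.031,0.0115,0,-0.022,-0.075,0.07,40,-0.063,0.023,0,-0.026,-0.096,0.07,40,-0.094,0.0344,0,-0.03,-0.117,0.07,40,-0.125,0.0458,0,-0.034,-0.138,0.07,40,-0.157,0.057,0,-0.038,-0.159,0.07,40,-0.188,0.0688,0,-0.042,-0.18,0.07,40,-0.22,0.08,0,-0.046,-0.2,0.068,40,-0.25,0.0917,0,-0.05,-0.22,0.06,40,-0.282,0.103,0,-0.053,-0.24,0.05,40,-0.313,0.1146,0,-0.056,-0.255,0.04,40,-0.313,0.1146,0,-0.056,-0.2656,0.03,40,-0.313,0.1146,0,-0.056,-0.2656,0.02,40,-0.313,0.1146,0,-0.056,-0.2656,0.02,40,-0.313,0.1146,0,-0.056,-0.2656,0.02,40]
}}

```text
clock: 11.4
position: [0.5639, -0.1809, 0.1388]
ee_rot: [-2.573, -1.802, -0.0]
force: [-0.4, -0.1, -0.8]
width: 0.539
gripper_force: 25.0
```

Run:
```python
from h import *; from cell import sensors,optics
np.set_printoptions(precision=4,suppress=True)
s=sensors.observe(); print(s["position"],s["joints"],s["force"],s["width"],Ro.from_rotvec(s["ee_rot"]).as_matrix()[:,2])
c=cv2.imread("pics/w1.png"); a=optics.get_image("scene"); w=optics.get_image("wrist")
cv2.imwrite("pics/place.png",np.hstack([cv2.resize(a[110:290,150:330],(384,384)),cv2.resize(w,(410,384))]))
```

```text
[ 0.5639 -0.1809  0.1388] [-0.439   0.6542  1.0405  1.8073 -0.6441  1.0646  0.4961] [-0.4142 -0.1345 -0.8485] 0.5392226917958716 [-0.0001  0.0003 -1.    ]
```

View pics/place.png

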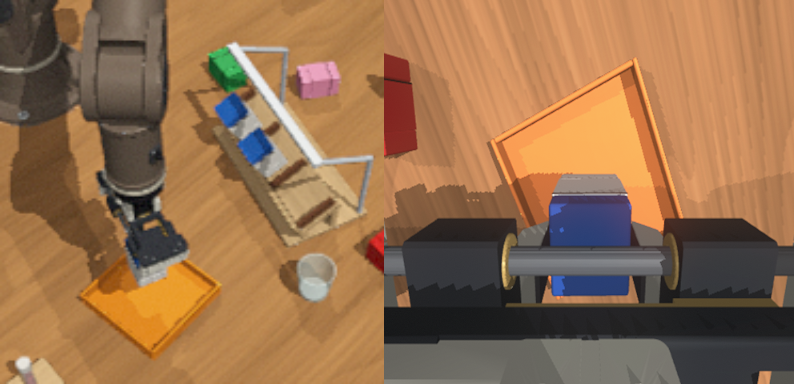

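The pot is held squarely and upright above the tray; the other two still lean in the rack. Lower it.

Emit:
{"api": "arm_command", "payload": {
  "deltas": [0,0,0,0,0,-0.01,40,0,0,0,0,0,-0.025,40,0,0,0,0,0,-0.04,40,0,0,0,0,0,-0.052,40,0,0,0,0,0,-0.06,40,0,0,0,0,0,-0.065,40,0,0,0,0,0,-0.068,40,0,0,0,0,0,-0.071,40,0,0,0,0,0,-0.071,40,0,0,0,0,0,-0.071,40]
}}

```text
clock: 12.5
position: [0.5642, -0.1812, 0.0683]
ee_rot: [2.572, 1.802, 0.0]
force: [0.1, -0.7, -0.8]
width: 0.543
gripper_force: 25.0
```

Emit:
{"api": "arm_command", "payload": {
  "deltas": [0,0,0,0,0,-0.002,40,0,0,0,0,0,-0.004,40,0,0,0,0,0,-0.004,40,0,0,0,0,0,-0.004,40]
}}

```text
clock: 12.9
position: [0.5641, -0.1811, 0.0646]
ee_rot: [2.572, 1.803, 0.001]
force: [-1.6, 1.5, 7.6]
width: 0.542
gripper_force: 25.0
```

Contact (7.6 N). Ease up 1 mm, release and retreat.

Emit:
{"api": "arm_command", "payload": {
  "deltas": [0,0,0,0,0,0.001,40,0,0,0,0,0,0.001,56,0,0,0,0,0,0.001,70,0,0,0,0,0,0.001,91,0,0,0,0,0,0.001,91,0,0,0,0,0,0.001,91,0,0,0,0,0,0.001,91,0,0,0,0,0,0.015,91,0,0,0,0,0,0.04,91,0,0,0,0,0,0.07,91,0,0,0,0,0,0.11,91,0,0,0,0,0,0.15,91,0,0,0,0,0,0.19,91,0,0,0,0,0,0.19,91,0,0,0,0,0,0.19,91]
}}

```text
clock: 14.4
position: [0.5643, -0.1814, 0.2554]
ee_rot: [2.571, 1.802, 0.003]
force: [0.2, 0.1, -0.6]
width: 0.991
gripper_force: 0.0
```

Run:
```python
from h import *; from cell import sensors,optics
a=optics.get_image("scene"); w=optics.get_image("wrist")
cv2.imwrite("pics/done.png",np.hstack([cv2.resize(a[110:290,150:330],(384,384)),cv2.resize(w,(410,384))]))
for q,st,m in blobs(optics.get_image("top"),(105,140,60),(125,255,255),40): print(q,st[4])
```

```text
[221.94303797 208.70886076] 158
[210.98324022 235.87150838] 179
```

View pics/done.png

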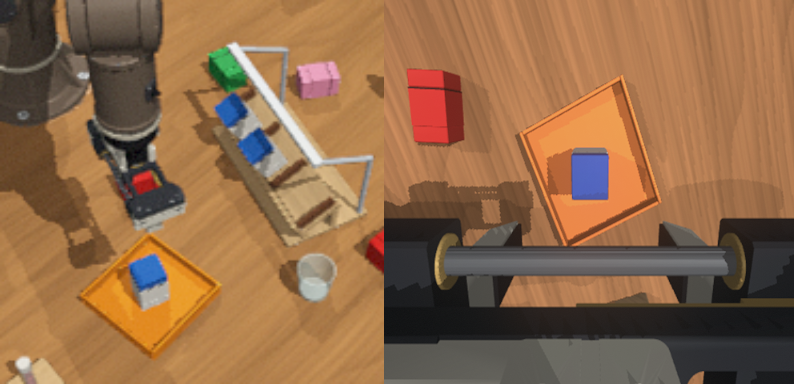

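The pot stands upright in the middle of the tray, and the other two lean in the rack where they were. The free-air force reading is -0.6 N, so the pot weighs about 0.6 N and is the empty one.

```bash
python3 -c "
from cell import arm; print(arm.sign_off())"
```

```text
the job is handed in; nothing more can be done
None
```

I found the empty pot in the bay farthest from the robot and set it down upright in the orange tray. The two full pots are still leaning in their bays, and I handed the job in at about 15 s; no verdict came back.

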